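Fit the relay and hold the spring probe on its test pad

TASK

Plug the yellow relay fully home into the white socket on the circuit board and let go of it, then lift the red spring probe out of the stand and hold it upright with its tip on the gold test pad that has the white ring, pressing lightly so that the spring tip goes in about half way. Never press hard enough to drive the spring tip to its stop, and leave the black probe, the grey relay and the other things on the bench alone. Finish while holding the probe there in the gripper, nothing is put down at the end.

Things in the scene. Friction and masses are not known exactly. Their poses are not given: they have to be found in the camera images.
- yellow_relay: Yellow plug-in relay, loose, 50 g, standing on the bench right (-y) of the board. Origin: centre of its underside, z up. z 0-12 mm: black plug foot, 24 (x) by 16 (y) mm, the lowest 4 mm 22 by 14. z 12-46 mm: yellow body 32 (x) by 22 (y) mm, paper label on top. Grip it across y, fingertips above z = 17 mm to clear the socket. Fits either way round.
- grey_relay: Spare relay, the same shape but grey; leave alone.
- board: Dark blue circuit board, 140 (x) by 200 (y) mm, on a fixed aluminium carrier 150 x 210 mm. Origin: centre of the carrier's underside on the bench. The board's top is at z = 20 mm; the flat parts on it rise at most 8 mm more.
- socket_hole0 (a point): Centre of the mouth of the hole in the white relay socket, a fixed block 44 (x) by 36 (y) mm, its top 38 mm above the bench, 50 mm to the board's -y side. Hole 26 (x) by 18 (y) mm, 13 mm deep: 1 mm play each side of the foot. Axes of the board, z up. Fully home, the relay's origin is 12 mm below this point and its yellow body rests on the socket's top.
- red_probe: Red spring probe, loose, 131 mm long, 100 g, upright in a well of the stand. Origin: end of the extended tip; z along the axis to the handle's top. From the tip, mm: pin 4 thick (0-16), brass barrel 8 (16-42), grey shank 16 (40-75), red collar 28 (75-81), red square handle 18 x 18, sides along x, y (81-131). The collar rests on the stand, 1 mm play each side. Lift 85 mm straight up to clear it.
- red_grip (a point): The point to grip on the red probe: on its axis, 110 mm from the extended tip, in the middle of the square handle, axes as red_probe.
- red_tip (a point): The end of the red probe's spring pin; it moves up the probe as the pin is pressed in.
- plunger (a joint): How far the spring pin of the red probe is pressed in, in m: 0 extended, 0.010 at its stop. Pressing takes 0.7 N to begin, 2.5 N at half way (0.005), 4.2 N just before the stop (350 N/m).
- black_probe: Black probe of the same shape in the other well of the stand, 80 mm from the red one; leave alone. Origin at its tip end.
- probe_stand: Fixed pale grey probe stand, 150 mm along x by 56 mm along y, 80 mm high, with two square 18 mm wells at x = -40 and +40 mm. Origin at the centre of its underside on the bench. To the left of the board (+y side).
- ringed_pad: The marked test pad: a fixed gold disc 12 mm across, 2 mm high, standing on the board's top, with a flat white ring 24 mm across around it. It is at one of three places on the board, the plain pads at the others. Origin at the disc's underside.
- ringed_pad_top (a point): Centre of the top face of the ringed test pad (22 mm above the bench): where the probe tip goes.
- plain_pad_a: Gold test pad of the same size without a ring: not the one.
- plain_pad_b: Another gold test pad without a ring: not the one.
- screwdriver: Screwdriver with a green handle, 160 mm, lying on the bench near the robot; leave alone.
- flux_jar: Green jar, 40 mm wide, 35 mm high; leave alone.
- screw_dish: Steel dish, 70 mm wide, 22 mm high; leave alone.
- cleaner_bottle: White bottle with a teal label, 44 mm wide, 110 mm high; leave alone.
- solder_reel: Metal reel, 48 mm wide, 30 mm high; leave alone.
There are look-alikes about, which are no part of the job. Of the things that look like the yellow_relay, take the one that is farthest from the robot's base at the start.

How it is judged:
On the way, in this order (a step that is already met when the one before it is completed fails the run):
1. the yellow relay is fully home in the socket and let go (horizontal distance between yellow_relay and socket_hole0 below 0.003 m and z of yellow_relay in the frame of socket_hole0 below -0.01 m and angle between the x axis of yellow_relay and the x axis of socket_hole0, either way round below 0.15 rad and angle between yellow_relay's own z axis and vertical below 0.06 rad and contact force between the fingers and yellow_relay below 0.2 N), for 0.3 s.
2. the gripper has lifted the red probe clear of the stand (z of red_probe in the frame of probe_stand above 0.085 m and contact force between the fingers and red_probe above 1 N), for 0.2 s.
At the end, for the whole second after the job is handed in: Relay home in the socket (within 2 mm of full depth, 3 mm of centre, 0.15 rad yaw, 0.06 tilt) and let go; the gripper holds the red probe still, within 0.15 rad of upright, touching only the ringed pad, tip within 6 mm of its centre, pin in 2 to 8 mm, 0.8 to 5 N (all of step 1 and contact force between the fingers and red_probe above 1 N and contact force between plunger and ringed_pad between 0.8 and 5 N and value of joint plunger between 0.002 and 0.008 m and horizontal distance between red_tip and ringed_pad_top below 0.006 m and angle between red_probe's own z axis and vertical below 0.15 rad and height (world z) of red_probe between 0.008 and 0.024 m and contact force between red_probe and board below 0.2 N and contact force between red_probe and yellow_relay below 0.2 N and contact force between red_probe and probe_stand below 0.2 N and linear speed of red_probe below 0.01 m/s); the arm keeps its last pose, push and grip.
It fails at once if the ringed pad is pressed with more than 12 N (spring tip driven into its stop) (contact force between red_probe and ringed_pad above 12 N).
It fails at once if the spring tip is driven to its stop (value of joint plunger above 0.0098 m).
It fails at once if a bystander is disturbed (black probe 15 mm, grey relay 20 mm, others 30 mm) (distance of grey_relay from where it was at the start of the episode above 0.02 m or distance of black_probe from where it was at the start of the episode above 0.015 m or distance of any of screwdriver, flux_jar, screw_dish, cleaner_bottle, solder_reel from where it was at the start of the episode above 0.03 m).
It also fails if it takes over 51 s, if anything falls off the work surface, if the arm or the gripper's body presses on something with over 40 N, if the wrist force passes 120 N, or if a joint passes its speed limit or range.

ROBOT

A 6-joint arm with a two-finger parallel gripper is mounted at the origin on the work surface. World frame = base frame: x ahead of the robot, y to its left, z up, the work surface at z = 0. Lengths are in m, angles in rad, forces in N, time in s.
With the tool pointing down it reaches from about 0.3 to 0.875 m from the base axis. Payload 6.4 kg.
Tool frame: the origin (TCP) lies on the mounting face of the last link; the fingertips stand 166 mm ahead of it and the grasp point (between the pads) lies 147 mm ahead of it (arm.tips_ahead is the distance from the TCP to the fingertips, in m); z points along the fingers, y is the line along which they close (so a half turn about z gives the same grasp; the last joint's range is limited). The gripper opens to 88 mm and grips with 3 to 60 N. Pads are 18 mm wide; open, the fingers measure 123 mm over their backs; the gripper's body (75 mm by 187 mm) begins 45 mm behind the grasp point.
Start: joints at [1.05, 0.181, 1.607, -0, 1.354, -0.206], TCP at [0.178, 0.547, 0.405] pointing down, gripper open.
Joint ranges: [-2.99, 2.99], [-0.89, 2.07], [0.3, 2.58], [-1.14, 4.28], [0, 2.63], [-3.12, 3.12]. Speed limits (rad/s): [2.57, 2.57, 3.01, 3.14, 3.14, 3.14].

INTERFACE

Orientations are given as a unit quaternion [x, y, z, w].
In Python, from cell import arm, viewer gives the robot as it stands.
- The arm moves only by the shell command python3 -m creep 'ROWS' [FORCE]. ROWS is JSON, a list of rows, each an object with "linear": the shift along the tool's x, y, z as a fraction of full scale, a list of three; "yaw": the turn about the tool's z as a fraction of full scale; "hand": the closure, from -1 (fully open) to 1 (shut). In form: [{"linear": [dx, dy, dz], "yaw": yaw, "hand": hand}, ...]. A call has 1 to 12 rows; each row is the pose to reach, as a shift and turn from the pose commanded when the call began, along the tool's axes at that moment, turning the shorter way round; what a row does not reach only later rows make up. Full scale, the value 1, is 0.2 m for a shift and 360 degrees for a turn. A row lasts 1/12 s, in which the tool goes at most 41.7 mm and 7.16 degrees, less where a joint would pass 70% of its speed; a pose out of reach is approached as far as the arm can. A call with a number of a shift or a turn outside -1 to 1 is refused whole. A call with a gripper value outside its range is refused whole. The fingers move at their own pace and stop on an object; FORCE is the grip in N (left out, the last holds). Time passes only in rows, so rows that repeat a pose let the fingers close. It gives the time, the measured TCP pose, the force, the opening and the grip force at its end, in the units of the state.
- arm.sense(): the state, without advancing time (a new reading comes with each control period).
- viewer.capture(name): name is "scene" or "top" or "wrist"; returns the picture (480x640x3 uint8, blue, green, red); there is no depth.
- viewer.camera_params(name): a dict with "camera_matrix" (3x3 intrinsics, pixels), "rvec" (rotation vector, rad) and "tvec" (3), from world to camera coordinates, as OpenCV has them. Camera axes: x right, y down, z forward; pixel columns grow to the right and rows downward; lengths in m; the calibration is good to about 2 mm. A picture is of the moment at which its call begins: read the wrist's pose just before it. camera_params takes no time and is no camera call; for the wrist camera it gives the pose at the moment of the call.
- arm.job_done(): hands the job in; it is judged then, once.
Trained networks look in the newest picture that a camera, given by its name, has taken for a name from the list of things; names that differ only in an ending like _2 or _b are one class to them, and where a whole thing is asked for, a point or a joint stands for the part that bears it (a point fixed in the world has none). Each returns a list of dicts, best first, with "confidence" (0 to 1); they miss things now and then, are a little off and sometimes report something else, mostly with a low value. They report only what shows in the picture. A call takes as long as a camera call. They do not tell look-alikes from the thing itself.
- viewer.trace(camera, thing): "mask" (480x640 bool, what is visible of it) and "position" ([column, row] in pixels, amid what is visible of it).
The state is a dict: "time": time; "joint_pos": joint angles; "qvel": joint speeds; "joint_torque": joint torques, N m; "eef_pos": TCP position; "eef_rot": TCP orientation; "force": force on the tool from outside, world axes, zero at the start; "wrist_torque": the same for the moment, N m; "gripper_width": finger opening in m; "gripper_force": force on a finger pad.
Only numpy, scipy, OpenCV 4.12 (cv2) and the standard library are available. Lean on these libraries where they do the work, as an engineer would, in place of code of your own. Each camera call takes 0.05 s, during which the arm holds its last target. There are 200 camera calls.

## Working session

There is one attempt and no reset: what is moved stays moved. The work goes in short steps, Python scripts to look and compute and a shell command to move; the robot and the scene stay as the last step left them, time stands still between calls to the robot, and variables do not carry over. Pictures are saved under pics/ and viewed, at most 10 in all, crops included, and the job is handed in when it is done.

```bash
mkdir -p pics; ls; cat > h.py <<'E'
import numpy as np, cv2
from cell import arm, viewer
from scipy.spatial.transform import Rotation as R
def par(c):
    p=viewer.camera_params(c); K=np.array(p["camera_matrix"],float); Rm=cv2.Rodrigues(np.array(p["rvec"],float))[0]; return K,Rm,np.array(p["tvec"],float).ravel()
def ray(c,px,z,P=None):
    K,Rm,t=P or par(c); d=Rm.T@np.linalg.inv(K)@np.array([px[0],px[1],1.]); o=-Rm.T@t
    return o+d*(z-o[2])/d[2]
def proj(c,X,P=None):
    K,Rm,t=P or par(c); q=K@(Rm@np.array(X,float)+t); return q[:2]/q[2]
def rel(target,yaw_deg=0):
    "shift in tool axes, fractions"
    s=arm.sense(); r=R.from_quat(s["eef_rot"]); return r.inv().apply(np.array(target)-np.array(s["eef_pos"]))/0.2
E
python3 - <<'E'
from h import *
for c in("top","scene"):
    cv2.imwrite(f"pics/{c}0.png",viewer.capture(c)); K,Rm,t=par(c); print(c,K[0,0],-Rm.T@t)
    for n in["yellow_relay","grey_relay","board","red_probe","black_probe","probe_stand","ringed_pad","plain_pad_a"]:
        print(n,[(round(d["confidence"],2),np.round(d["position"]).tolist(),int(d["mask"].sum())) for d in viewer.trace(c,n)[:4]])
s=arm.sense(); print({k:np.round(v,3).tolist() for k,v in s.items()}, R.from_quat(s["eef_rot"]).as_matrix().round(3))
E
```

```text
pics
top 569.7249604781302 [ 0.41809443 -0.01684732  1.10183848]
yellow_relay [(0.83, [454.0, 353.0], 264), (0.7, [458.0, 307.0], 303), (0.62, [418.0, 369.0], 277), (0.48, [323.0, 230.0], 8143)]
grey_relay [(0.5, [486.0, 222.0], 296)]
board [(0.59, [324.0, 231.0], 8188)]
red_probe [(0.8, [122.0, 276.0], 288), (0.42, [374.0, 323.0], 1035)]
black_probe [(0.55, [128.0, 319.0], 267)]
probe_stand [(0.96, [140.0, 296.0], 3028)]
ringed_pad [(0.63, [352.0, 231.0], 428)]
plain_pad_a []
scene 473.1355126055949 [ 1.01873449 -0.0483712   0.84226028]
yellow_relay [(0.62, [197.0, 186.0], 297), (0.56, [232.0, 175.0], 299)]
grey_relay [(0.89, [150.0, 289.0], 379)]
board [(0.57, [314.0, 282.0], 7352), (0.2, [192.0, 218.0], 313)]
red_probe [(0.86, [495.0, 210.0], 369), (0.28, [353.0, 275.0], 81)]
black_probe [(0.61, [480.0, 177.0], 312)]
probe_stand [(0.94, [475.0, 220.0], 2819)]
ringed_pad [(0.68, [199.0, 372.0], 512), (0.41, [356.0, 277.0], 87)]
plain_pad_a []
{'time': 0.9, 'joint_pos': [1.05, 0.181, 1.607, 0.0, 1.354, -0.206], 'qvel': [-0.002, 0.001, 0.002, 0.001, 0.001, -0.0], 'joint_torque': [0.001, -43.384, -34.217, 0.07, 0.031, 0.0], 'eef_pos': [0.178, 0.547, 0.405], 'eef_rot': [0.157, 0.988, -0.0, -0.0], 'force': [-0.265, -0.923, 0.235], 'wrist_torque': [0.01, 0.011, -0.009], 'gripper_force': 0.0, 'gripper_width': 0.088} [[-0.951  0.31  -0.   ]
 [ 0.31   0.951 -0.   ]
 [ 0.    -0.    -1.   ]]
```

View pics/top0.png

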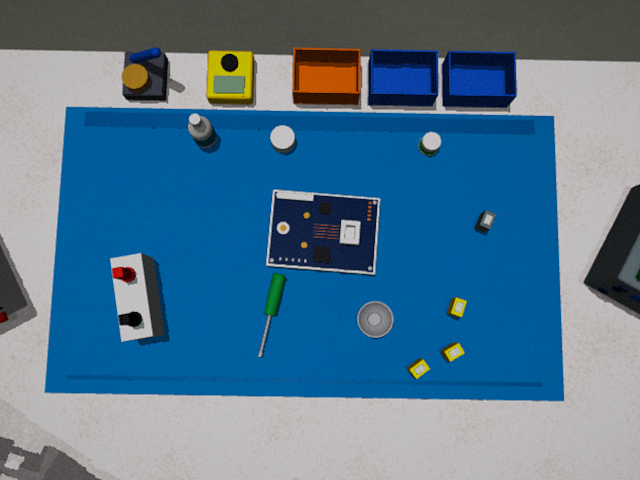

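View pics/scene0.png

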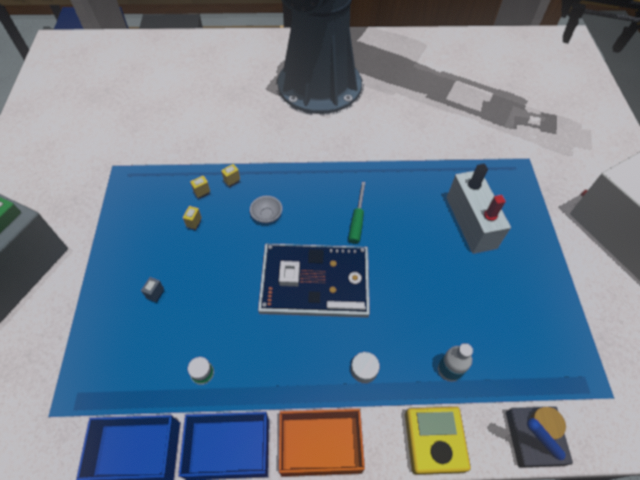

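The top view shows three yellow relays at (458,307), (454,353) and (418,369), and the grey one at (486,222). The socket is at (349,232) and the ringed pad at (283,228). The red probe is at (122,273) and the black at (130,319). Both pictures agree.

```bash
python3 - <<'E'
from h import *
im=cv2.imread("pics/top0.png")
for n,px,z in[("r1",(458,307),.046),("r2",(454,353),.046),("r3",(418,369),.046),("sock",(349.5,232),.038),("ring",(283,228),.022),("red",(119,273),.131),("blk",(126,320),.131),("grey",(488,219),.046),("dish",(375,320),.02)]:
    p=ray("top",px,z); print(n,p.round(3),round(np.hypot(p[0],p[1]),3))
for n,px,z in[("r1",(193,212),.046),("r2",(201,182),.046),("sock",(289,270),.038),("ring",(355,277),.022),("red",(497,201),.131)]:
    print(n,ray("scene",px,z).round(3))
cv2.imwrite("pics/c1.png",np.hstack([cv2.resize(im[285:345,420:500],None,fx=5,fy=5,interpolation=2),cv2.resize(im[205:265,310:390],None,fx=5,fy=5,interpolation=2)]))
# board and yellow top outlines
hsv=cv2.cvtColor(im,cv2.COLOR_BGR2HSV)
for n in("board","probe_stand","yellow_relay"):
    for d in viewer.trace("top",n)[:3]:
        r=cv2.minAreaRect(np.argwhere(d["mask"])[:,::-1].astype(np.float32)); print(n,d["confidence"],np.round(r[0],1),np.round(r[1],1),round(r[2],1))
E
```

```text
r1 [ 0.443 -0.283  0.046] 0.525
r2 [ 0.359 -0.274  0.046] 0.452
r3 [ 0.329 -0.208  0.046] 0.389
sock [ 0.58  -0.081  0.038] 0.586
ring [0.588 0.046 0.022] 0.59
red [0.488 0.316 0.131] 0.582
blk [0.409 0.3   0.131] 0.507
grey [ 0.609 -0.341  0.046] 0.698
dish [ 0.416 -0.132  0.02 ] 0.437
r1 [ 0.441 -0.277  0.046]
r2 [ 0.362 -0.268  0.046]
sock [ 0.578 -0.08   0.038]
ring [0.588 0.048 0.022]
red [0.491 0.316 0.131]
board 0.59 [322.7 232.2] [109.4  77.4] 4.7
probe_stand 0.96 [136.  296.7] [84.9 44.1] 81.9
yellow_relay 0.83 [451.9 351.8] [14.6 19.2] 60.3
yellow_relay 0.7 [456. 307.] [17.1 19. ] 18.4
yellow_relay 0.62 [417.3 368.5] [15.  19.4] 56.3
```

View pics/c1.png

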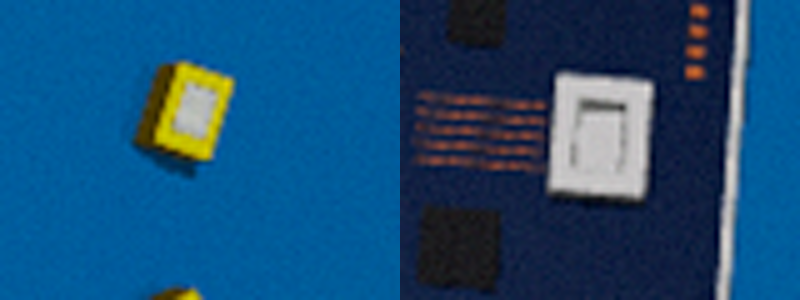

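```bash
R1='{"linear":[-0.635,-0.88,0],"yaw":0,"hand":-1}'
python3 -m creep '[{"linear":[-0.635,-0.88,0],"yaw":-0.011,"hand":-1},{"linear":[-0.635,-0.88,0],"yaw":-0.011,"hand":-1},{"linear":[-0.635,-0.88,0],"yaw":-0.011,"hand":-1},{"linear":[-0.635,-0.88,0],"yaw":-0.011,"hand":-1},{"linear":[-0.635,-0.88,0],"yaw":-0.011,"hand":-1},{"linear":[-0.635,-0.88,0],"yaw":-0.011,"hand":-1}]'
python3 - <<'E'
from h import *
print(rel([.442,-.281,.36]))
E
```

```text
time: 1.55
eef_pos: [0.245, 0.3364, 0.4045]
eef_rot: [0.124, 0.992, -0.001, 0.0]
force: [-0.0, -0.3, -0.3]
gripper_width: 0.088
gripper_force: 0.0
[-1.71348327 -2.74979542  0.22865486]
```

```bash
python3 -m creep '[{"linear":[-0.57,-0.92,0],"yaw":0,"hand":-1},{"linear":[-0.57,-0.92,0],"yaw":0,"hand":-1},{"linear":[-0.57,-0.92,0],"yaw":0,"hand":-1},{"linear":[-0.57,-0.92,0],"yaw":0,"hand":-1},{"linear":[-0.57,-0.92,0],"yaw":0,"hand":-1},{"linear":[-0.57,-0.92,0],"yaw":0,"hand":-1}]'
python3 -m creep '[{"linear":[-0.57,-0.92,0],"yaw":0,"hand":-1},{"linear":[-0.57,-0.92,0],"yaw":0,"hand":-1},{"linear":[-0.57,-0.92,0],"yaw":0,"hand":-1},{"linear":[-0.57,-0.92,0],"yaw":0,"hand":-1},{"linear":[-0.57,-0.92,0],"yaw":0,"hand":-1},{"linear":[-0.57,-0.92,0],"yaw":0,"hand":-1}]'
python3 -m creep '[{"linear":[-0.57,-0.91,0.23],"yaw":0,"hand":-1},{"linear":[-0.57,-0.91,0.23],"yaw":0,"hand":-1},{"linear":[-0.57,-0.91,0.23],"yaw":0,"hand":-1},{"linear":[-0.57,-0.91,0.23],"yaw":0,"hand":-1},{"linear":[-0.57,-0.91,0.23],"yaw":0,"hand":-1},{"linear":[-0.57,-0.91,0.23],"yaw":0,"hand":-1},{"linear":[-0.57,-0.91,0.23],"yaw":0,"hand":-1}]'
python3 - <<'E'
from h import *
print(rel([.442,-.281,.36]))
K,Rm,t=par("wrist"); s=arm.sense();P=(K,Rm,t)
im=viewer.capture("wrist"); cv2.imwrite("pics/w1.png",im)
print(K[0,0],-Rm.T@t,Rm[2], s["eef_pos"], R.from_quat(s["eef_rot"]).as_matrix()[:,1])
for d in viewer.trace("wrist","yellow_relay"):
    r=cv2.minAreaRect(np.argwhere(d["mask"])[:,::-1].astype(np.float32)); print(d["confidence"],d["position"],r,ray("wrist",d["position"],.046,P))
E
```

```text
time: 2.05
eef_pos: [0.3116, 0.1296, 0.4053]
eef_rot: [0.126, 0.992, -0.001, 0.001]
force: [-0.7, 0.1, -0.1]
gripper_width: 0.088
gripper_force: 0.0
time: 2.55
eef_pos: [0.3774, -0.0766, 0.4053]
eef_rot: [0.125, 0.992, -0.001, 0.001]
force: [-0.3, 1.0, -0.4]
gripper_width: 0.0879
gripper_force: 0.0
time: 3.13
eef_pos: [0.443, -0.2781, 0.3574]
eef_rot: [0.124, 0.992, 0.001, -0.001]
force: [0.1, 0.5, -0.4]
gripper_width: 0.0883
gripper_force: 0.0
[ 0.00148946 -0.01545522 -0.0129874 ]
380.00949071730594 [ 0.37971337 -0.26180082  0.3361354 ] [ 0.24671457 -0.06054227 -0.9671952 ] [ 0.4430442  -0.27807274  0.35740559] [0.24547717 0.96940169 0.00114667]
0.8 [314.4, 225.6] ((315.1439514160156, 224.19651794433594), (28.756391525268555, 46.65896224975586), 3.5763344764709473) [ 0.4400989  -0.28054502  0.046     ]
0.77 [300.2, 119.8] ((299.0000305175781, 119.00001525878906), (33.941123962402344, 45.25482940673828), 45.0) [ 0.36128088 -0.27100063  0.046     ]
0.73 [370.9, 54.4] ((372.0418701171875, 52.836280822753906), (34.61056137084961, 57.23085021972656), 40.91438674926758) [ 0.33126878 -0.21185882  0.046     ]
```

View pics/w1.png

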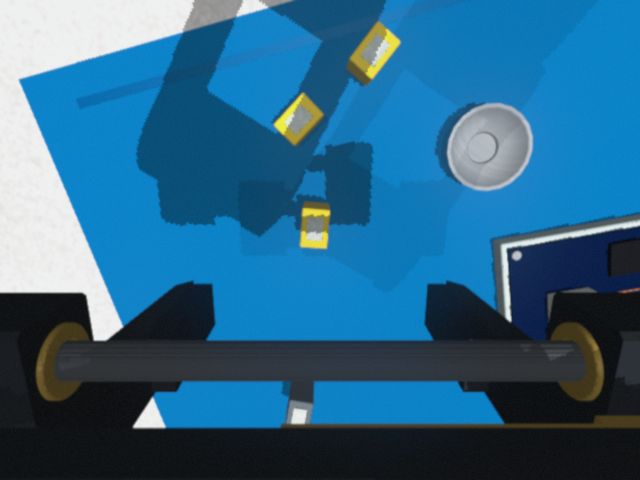

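The wrist view shows the target relay at (315,227) with its label upward, nearly aligned with the gripper; the other two are above at (299,119) and (373,52). Next I measure its top face.

```bash
cat >> h.py <<'E'
def topface(c,im,box,z,P,vmin):
    x0,y0,x1,y1=box; sub=im[y0:y1,x0:x1]; h=cv2.cvtColor(sub,cv2.COLOR_BGR2HSV)
    m=(((h[...,0]>20)&(h[...,0]<35)&(h[...,1]>120)&(h[...,2]>vmin))).astype(np.uint8)
    cs,_=cv2.findContours(m,cv2.RETR_EXTERNAL,cv2.CHAIN_APPROX_NONE); k=max(cs,key=cv2.contourArea)
    hull=cv2.convexHull(k)[:,0,:]+[x0,y0]
    W=np.array([ray(c,p,z,P)[:2] for p in hull])*1000
    r=cv2.minAreaRect(W.astype(np.float32)); return r
E
python3 - <<'E'
from h import *
P=par("wrist")
im=viewer.capture("wrist")
h=cv2.cvtColor(im,cv2.COLOR_BGR2HSV); print(h[198:252:3,305].tolist())
for v in(150,200,230):print(topface("wrist",im,(290,190,345,260),.046,P,v))
it=viewer.capture("top"); Pt=par("top")
for v in(150,200,230):
  try: print(topface("top",it,(440,290,480,325),.046,Pt,v))
  except Exception as e: print(e)
E
```

```text
[[102, 212, 107], [102, 199, 105], [26, 121, 93], [25, 130, 98], [26, 188, 217], [28, 185, 233], [26, 178, 181], [30, 33, 124], [50, 12, 128], [60, 10, 126], [80, 12, 128], [83, 11, 181], [79, 9, 219], [80, 10, 221], [31, 40, 215], [28, 181, 234], [27, 183, 233], [101, 121, 162]]
((450.00091552734375, -283.6397705078125), (21.393596649169922, 13.874700546264648), 75.9094009399414)
((450.487548828125, -283.3587646484375), (20.61151695251465, 13.067529678344727), 75.90940856933594)
((450.621826171875, -283.5447998046875), (18.889772415161133, 11.037431716918945), 73.11128997802734)
((452.7725524902344, -290.09332275390625), (11.116313934326172, 9.153861045837402), 89.22801971435547)
((454.0135498046875, -291.08331298828125), (9.771620750427246, 2.7015764713287354), 76.95082092285156)
max() iterable argument is empty
```

```bash
python3 - <<'E'
from h import *
P=par("wrist"); im=viewer.capture("wrist"); h=cv2.cvtColor(im,cv2.COLOR_BGR2HSV).astype(int)
x0,y0=285,190; s=h[y0:265,x0:345]
m=((((s[...,0]<95)|(s[...,1]<60))&(s[...,2]>112))).astype(np.uint8); m=cv2.morphologyEx(m,cv2.MORPH_OPEN,np.ones((3,3)))
k=max(cv2.findContours(m,0,1)[0],key=cv2.contourArea); hull=cv2.convexHull(k)[:,0,:]+[x0,y0]
print(cv2.minAreaRect(hull.astype(np.float32)))
W=np.array([ray("wrist",p,.046,P)[:2] for p in hull])*1000
print(cv2.minAreaRect(W.astype(np.float32)))
c=cv2.resize(im[190:265,285:345],None,fx=7,fy=7,interpolation=2); cv2.polylines(c,[((hull-[x0,y0])*7+3).astype(np.int32)],True,(0,0,255)); cv2.imwrite("pics/c2.png",c)
E
```

```text
((310.79693603515625, 228.3426513671875), (28.14258575439453, 40.46832275390625), 4.085616588592529)
((441.88067626953125, -281.00970458984375), (22.298452377319336, 32.6285400390625), 71.75932312011719)
```

View pics/c2.png

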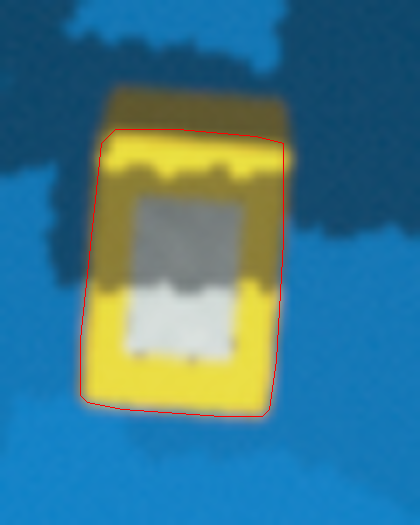

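The crop outlines a clean top face of 22.3 x 32.6 mm (expected 22 x 32), centred at (0.442, -0.281), with its y axis at 71.8°.

```bash
python3 - <<'E'
from h import *
s=arm.sense(); M=R.from_quat(s["eef_rot"]).as_matrix(); print(s["eef_pos"],M.round(4)); print(np.degrees(np.arctan2(M[1,1],M[0,1]))); print(rel([.4418,-.281,.186]))
E
```

```text
[ 0.44236875 -0.27474688  0.35925327] [[-9.704e-01  2.415e-01  4.000e-04]
 [ 2.415e-01  9.704e-01 -0.000e+00]
 [-4.000e-04  1.000e-04 -1.000e+00]]
76.02522084772828
[-0.00441899 -0.03110053  0.8662657 ]
```

```bash
python3 -m creep '[{"linear":[-0.004,-0.031,0],"yaw":0.0117,"hand":-1},{"linear":[-0.004,-0.031,0.2],"yaw":0.0117,"hand":-1},{"linear":[-0.004,-0.031,0.4],"yaw":0.0117,"hand":-1},{"linear":[-0.004,-0.031,0.6],"yaw":0.0117,"hand":-1},{"linear":[-0.004,-0.031,0.76],"yaw":0.0117,"hand":-1},{"linear":[-0.004,-0.031,0.866],"yaw":0.0117,"hand":-1},{"linear":[-0.004,-0.031,0.866],"yaw":0.0117,"hand":-1},{"linear":[-0.004,-0.031,0.866],"yaw":0.0117,"hand":-1},{"linear":[-0.004,-0.031,0.866],"yaw":0.0117,"hand":-1}]'
python3 -m creep '[{"linear":[0,0,0],"yaw":0,"hand":1},{"linear":[0,0,0],"yaw":0,"hand":1},{"linear":[0,0,0],"yaw":0,"hand":1},{"linear":[0,0,0],"yaw":0,"hand":1},{"linear":[0,0,0],"yaw":0,"hand":1},{"linear":[0,0,0],"yaw":0,"hand":1},{"linear":[0,0,0],"yaw":0,"hand":1},{"linear":[0,0,0],"yaw":0,"hand":1}]' 20
```

```text
time: 4.13
eef_pos: [0.4423, -0.2828, 0.1875]
eef_rot: [0.159, 0.987, -0.001, 0.001]
force: [0.5, -0.2, 0.6]
gripper_width: 0.0881
gripper_force: 0.0
time: 4.8
eef_pos: [0.4415, -0.2828, 0.1855]
eef_rot: [0.159, 0.987, 0.0, -0.0]
force: [0.4, 0.2, 0.4]
gripper_width: 0.0371
gripper_force: 0.0
```

```bash
python3 -m creep '[{"linear":[0,0,0],"yaw":0,"hand":1},{"linear":[0,0,0],"yaw":0,"hand":1},{"linear":[0,0,0],"yaw":0,"hand":1},{"linear":[0,0,0],"yaw":0,"hand":1},{"linear":[0,0,0],"yaw":0,"hand":1},{"linear":[0,0,-0.2],"yaw":0,"hand":1},{"linear":[0,0,-0.4],"yaw":0,"hand":1},{"linear":[0,0,-0.6],"yaw":0,"hand":1},{"linear":[0,0,-0.6],"yaw":0,"hand":1},{"linear":[0,0,-0.6],"yaw":0,"hand":1}]' 20
python3 - <<'E'
from h import *
# socket in top view: white block top outline & hole; and scene
for c,box in(("top",(325,212,372,252)),("scene",(272,255,308,292))):
    im=viewer.capture(c); P=par(c); x0,y0,x1,y1=box; s=im[y0:y1,x0:x1].astype(int)
    m=((s.min(2)>110)).astype(np.uint8); m=cv2.morphologyEx(m,cv2.MORPH_OPEN,np.ones((3,3)))
    k=max(cv2.findContours(m,0,1)[0],key=cv2.contourArea); hull=cv2.convexHull(k)[:,0,:]+[x0,y0]
    W=np.array([ray(c,p,.038,P)[:2] for p in hull])*1000
    print(c,cv2.minAreaRect(W.astype(np.float32)))
P=par("top")
for d in viewer.trace("top","board")[:1]:
    k=max(cv2.findContours(d["mask"].astype(np.uint8),0,1)[0],key=cv2.contourArea)[:,0,:]
    print("board",cv2.minAreaRect(np.array([ray("top",p,.02,P)[:2]*1000 for p in k]).astype(np.float32)))
E
```

```text
time: 5.63
eef_pos: [0.4423, -0.2835, 0.3083]
eef_rot: [0.159, 0.987, -0.002, 0.002]
force: [0.0, 0.4, -0.4]
gripper_width: 0.0218
gripper_force: 20.0
top ((580.9873657226562, -81.395751953125), (36.882957458496094, 44.88521957397461), 86.44161987304688)
scene ((580.515380859375, -80.13444519042969), (38.66311264038086, 46.07307434082031), 88.48822784423828)
board ((581.6915893554688, -30.767051696777344), (209.12051391601562, 151.3650360107422), 86.34178924560547)
```

```bash
python3 - <<'E'
from h import *
print(rel([.581,-.081,.34]))
E
```

```text
[-0.34850977  1.17536653 -0.17938554]
```

```bash
python3 -m creep '[{"linear":[-0.3,1,-0.18],"yaw":-0.0406,"hand":1},{"linear":[-0.3,1,-0.18],"yaw":-0.0406,"hand":1},{"linear":[-0.3,1,-0.18],"yaw":-0.0406,"hand":1},{"linear":[-0.3,1,-0.18],"yaw":-0.0406,"hand":1},{"linear":[-0.3,1,-0.18],"yaw":-0.0406,"hand":1},{"linear":[-0.3,1,-0.18],"yaw":-0.0406,"hand":1},{"linear":[-0.3,1,-0.18],"yaw":-0.0406,"hand":1}]'
python3 - <<'E'
from h import *
print(rel([.581,-.081,.34]))
E
```

```text
time: 6.37
eef_pos: [0.5618, -0.1094, 0.3399]
eef_rot: [0.03, 1.0, 0.001, -0.001]
force: [0.3, -0.2, -1.1]
gripper_width: 0.0218
gripper_force: 20.0
[-0.08736116  0.14755994 -0.000785  ]
```

```bash
python3 -m creep '[{"linear":[-0.087,0.147,0],"yaw":0,"hand":1},{"linear":[-0.087,0.147,0],"yaw":0,"hand":1},{"linear":[-0.087,0.147,0],"yaw":0,"hand":1},{"linear":[-0.087,0.147,0],"yaw":0,"hand":1}]'
python3 - <<'E'
from h import *
viewer.capture("wrist")
P=par("wrist"); s=arm.sense(); im=viewer.capture("wrist"); cv2.imwrite("pics/w2.png",im); np.savez("w2.npz",K=P[0],R=P[1],t=P[2],eef=s["eef_pos"],q=s["eef_rot"])
print(s["eef_pos"],proj("wrist",[.581,-.081,.038],P)); 
E
```

```text
time: 6.7
eef_pos: [0.5796, -0.0845, 0.34]
eef_rot: [0.032, 0.999, 0.0, -0.001]
force: [0.5, 0.4, -1.1]
gripper_width: 0.0218
gripper_force: 20.0
[ 0.57965413 -0.08472313  0.34038917] [323.88463348 232.59588221]
```

View pics/w2.png

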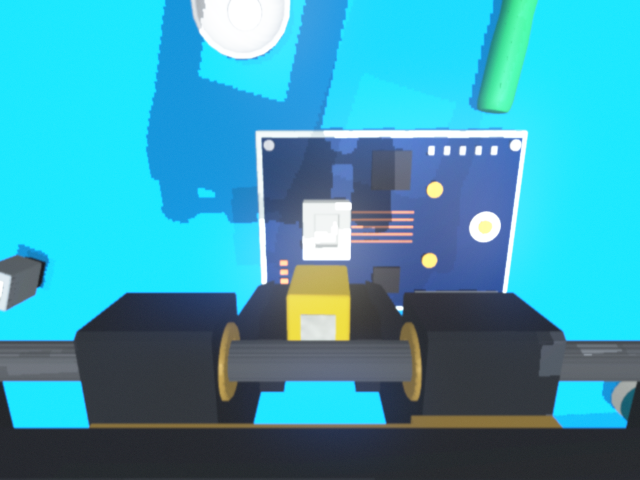

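```bash
python3 - <<'E'
from h import *
d=np.load("w2.npz"); P=(d["K"],d["R"],d["t"]); im=cv2.imread("pics/w2.png"); hs=cv2.cvtColor(im,cv2.COLOR_BGR2HSV).astype(int)
s=im[190:266,290:365].astype(int)
m=((s.min(2)>125)).astype(np.uint8); m=cv2.morphologyEx(m,cv2.MORPH_OPEN,np.ones((3,3)))
k=max(cv2.findContours(m,0,1)[0],key=cv2.contourArea); hull=cv2.convexHull(k)[:,0,:]+[290,190]
print("px",cv2.boundingRect(hull.astype(np.int32)))
for z in(.038,): print(cv2.minAreaRect(np.array([ray("wrist",p,z,P)[:2]*1000 for p in hull]).astype(np.float32)))
print([int(v) for v in im[190:270,310].min(1)]); print([int(v) for v in im[212,290:360].min(1)])
s=im[200:255,455:515].astype(int); m=(s.min(2)>150).astype(np.uint8); k=max(cv2.findContours(m,0,1)[0],key=cv2.contourArea)
e=cv2.fitEllipse(k); print("ring",e, ray("wrist",np.array(e[0])+[455,200],.020,P))
Rt=R.from_quat(d["q"])
for x in(.016,-.016):
  for y in(-.011,.011):
    for z in(.1735,.1395): print(x,y,z,proj("wrist",d["eef"]+Rt.apply([x,y,z]),P).round(1))
y=((hs[...,0]>18)&(hs[...,0]<32)&(hs[...,1]>90)); ys=y[255:345,280:360]
for r in range(0,90,6):
    c=np.flatnonzero(ys[r]); print(r+255,(c.min()+280,c.max()+280) if len(c) else None, hs[r+255,320].tolist())
E
```

```text
px (302, 200, 63, 61)
((579.9114379882812, -73.98058319091797), (47.60919189453125, 46.702117919921875), 86.2519760131836)
[71, 70, 70, 71, 72, 74, 74, 75, 85, 121, 162, 182, 199, 229, 240, 242, 242, 242, 242, 242, 242, 242, 242, 242, 242, 242, 243, 243, 243, 243, 243, 242, 243, 243, 243, 243, 243, 243, 243, 242, 242, 242, 242, 243, 243, 243, 243, 247, 254, 255, 255, 255, 255, 255, 255, 255, 255, 255, 255, 255, 255, 255, 255, 255, 255, 255, 255, 255, 255, 253, 181, 113, 106, 108, 131, 128, 111, 108, 107, 105]
[75, 76, 76, 77, 77, 77, 78, 78, 80, 81, 81, 94, 158, 231, 242, 242, 242, 242, 242, 242, 242, 242, 242, 242, 241, 242, 241, 242, 241, 242, 241, 242, 242, 241, 242, 241, 242, 242, 242, 242, 241, 242, 242, 242, 242, 242, 242, 242, 242, 242, 242, 243, 243, 243, 243, 243, 243, 243, 242, 236, 203, 145, 121, 121, 119, 119, 119, 119, 118, 119]
ring ((29.471569061279297, 26.379478454589844), (29.37423324584961, 32.44828796386719), 47.62681198120117) [0.58857617 0.04835915 0.02      ]
0.016 -0.011 0.1735 [292.6 262.7]
0.016 -0.011 0.1395 [285.7 294.2]
0.016 0.011 0.1735 [344.9 262.7]
0.0
[... 153 characters left out ...]
 [349.6 378.1]
255 None [0, 0, 255]
261 None [111, 89, 180]
267 (np.int64(297), np.int64(345)) [25, 119, 193]
273 (np.int64(294), np.int64(346)) [24, 119, 195]
279 (np.int64(293), np.int64(347)) [25, 127, 193]
285 (np.int64(290), np.int64(348)) [25, 133, 192]
291 (np.int64(288), np.int64(349)) [25, 139, 191]
297 (np.int64(286), np.int64(350)) [27, 163, 238]
303 (np.int64(286), np.int64(350)) [27, 168, 241]
309 (np.int64(286), np.int64(350)) [27, 171, 241]
315 (np.int64(286), np.int64(350)) [32, 22, 220]
321 (np.int64(286), np.int64(350)) [66, 6, 225]
327 (np.int64(286), np.int64(350)) [66, 6, 228]
333 (np.int64(287), np.int64(350)) [72, 5, 232]
339 (np.int64(287), np.int64(349)) [75, 9, 216]
```

```bash
python3 - <<'E'
from h import *
d=np.load("w2.npz"); P=(d["K"],d["R"],d["t"]); im=cv2.imread("pics/w2.png")
a=np.radians(-3.6); ex=np.array([np.cos(a),np.sin(a),0]); ey=np.array([-np.sin(a),np.cos(a),0]); c=np.array([.581,-.081,0])
vals=[("near",-.022,0,.038),("nearbot",-.022,0,.020),("far",.022,0,.038),("left",0,-.018,.038),("right",0,.018,.038),("hn",-.013,0,.038),("hf",.013,0,.038),("hl",0,-.009,.038),("hr",0,.009,.038)]
for n,x,y,z in vals: print(n,proj("wrist",c+x*ex+y*ey+[0,0,z],P).round(1))
g=im[192:268,296:360].max(2); g=cv2.cvtColor(im[192:268,296:360],cv2.COLOR_BGR2GRAY)
v=cv2.resize(g,None,fx=7,fy=7,interpolation=2); v=cv2.createCLAHE(6,(3,3)).apply(v); v=cv2.cvtColor(v,8)
for n,x,y,z in vals:
    q=proj("wrist",c+x*ex+y*ey+[0,0,z],P); cv2.circle(v,tuple(int(u) for u in ((q-[296,192])*7+3)),3,(0,0,255),-1)
cv2.imwrite("pics/c3.png",v)
E
```

```text
near [323.9 203.9]
nearbot [323.6 200.3]
far [323.9 260.2]
left [300.2 232.7]
right [347.6 232.5]
hn [323.9 215.8]
hf [323.9 249.1]
hl [312.  232.6]
hr [335.7 232.6]
```

View pics/c3.png

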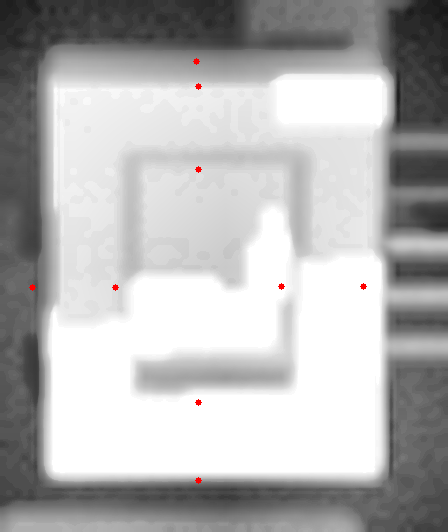

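The crop shows the socket's block top spanning columns 302.4–350.7 and rows 203.7–260, which puts it at about y = -0.079, x = 0.581. I'll descend to just above it and check the relative fit at close range.

```bash
python3 - <<'E'
from h import *
s=arm.sense();M=R.from_quat(s["eef_rot"]).as_matrix(); print(s["eef_pos"],np.degrees(np.arctan2(M[1,1],M[0,1])),M[:,2],rel([.5805,-.080,.2325]))
E
```

```text
[ 0.57971515 -0.08479342  0.34067717] 86.23633663526775 [-1.69624697e-03  1.51572337e-04 -9.99998550e-01] [-0.00326343  0.02415141  0.54088206]
```

```bash
python3 -m creep '[{"linear":[-0.004,0.024,0.15],"yaw":0,"hand":1},{"linear":[-0.004,0.024,0.3],"yaw":0,"hand":1},{"linear":[-0.004,0.024,0.45],"yaw":0,"hand":1},{"linear":[-0.004,0.024,0.54],"yaw":0,"hand":1},{"linear":[-0.004,0.024,0.54],"yaw":0,"hand":1},{"linear":[-0.004,0.024,0.54],"yaw":0,"hand":1},{"linear":[-0.004,0.024,0.54],"yaw":0,"hand":1}]'
python3 - <<'E'
from h import *
viewer.capture("wrist")
P=par("wrist"); s=arm.sense(); im=viewer.capture("wrist"); cv2.imwrite("pics/w3.png",im); np.savez("w3.npz",K=P[0],R=P[1],t=P[2],eef=s["eef_pos"],q=s["eef_rot"])
Rt=R.from_quat(s["eef_rot"]); f=lambda x,y,z:proj("wrist",s["eef_pos"]+Rt.apply([x,y,z]),P)
print(s["eef_pos"],f(.012,-.008,.1855))
x0,y0=230,130; v=cv2.resize(im[y0:y0+180,x0:x0+180],None,fx=3.3,fy=3.3,interpolation=2)
for x,y,z in[(.016,-.011,.1735),(.016,.011,.1735),(.012,-.008,.1735),(.012,.008,.1735),(.011,-.007,.1855),(.011,.007,.1855),(.016,-.011,.1395),(.016,.011,.1395)]:
    q=f(x,y,z); print((x,y,z),q.round(1)); cv2.circle(v,tuple(int(u) for u in (q-[x0,y0])*3.3+1),2,(0,0,255),-1)
a=np.radians(-3.6); ex=np.array([np.cos(a),np.sin(a),0]); ey=np.array([-np.sin(a),np.cos(a),0]); c=np.array([.5805,-.080,.038])
for x,y in[(-.022,-.018),(-.022,.018),(-.013,-.009),(-.013,.009),(.022,-.018),(.022,.018)]:
    q=proj("wrist",c+x*ex+y*ey,P); print((x,y),q.round(1)); cv2.circle(v,tuple(int(u) for u in (q-[x0,y0])*3.3+1),2,(0,255,0),-1)
cv2.imwrite("pics/c4.png",v)
E
```

```text
time: 7.38
eef_pos: [0.5821, -0.0796, 0.2349]
eef_rot: [0.032, 0.999, -0.0, 0.001]
force: [-0.3, 0.5, 0.1]
gripper_width: 0.0219
gripper_force: 19.8
[ 0.5823559  -0.07950723  0.2354684 ] [301.14094297 262.97142201]
(0.016, -0.011, 0.1735) [292.6 262.7]
(0.016, 0.011, 0.1735) [344.9 262.7]
(0.012, -0.008, 0.1735) [299.8 271.8]
(0.012, 0.008, 0.1735) [337.7 271.8]
(0.011, -0.007, 0.1855) [303.4 265.1]
(0.011, 0.007, 0.1855) [334.2 265.1]
(0.016, -0.011, 0.1395) [285.7 294.2]
(0.016, 0.011, 0.1395) [351.6 294.2]
(-0.022, -0.018) [279.9 230.4]
(-0.022, 0.018) [355.7 230.3]
(-0.013, -0.009) [299.2 248.6]
(-0.013, 0.009) [336.5 248.5]
(0.022, -0.018) [282.4 315.2]
(0.022, 0.018) [353.7 315.1]
```

View pics/c4.png

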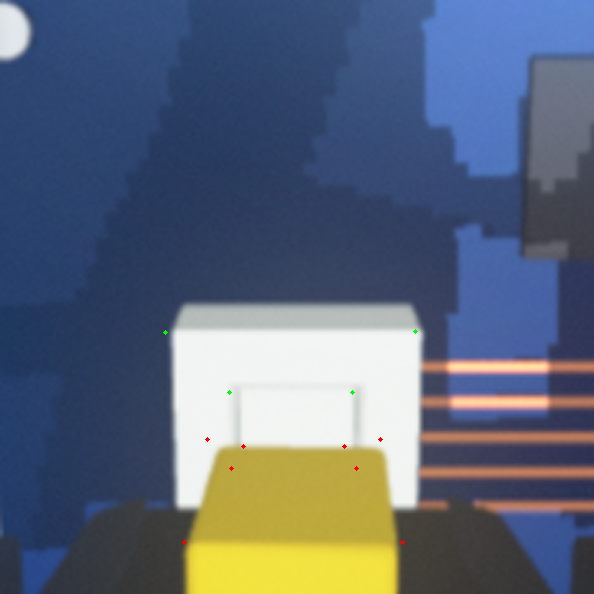

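The close crop shows the socket centred at column ~320 and the relay's lower edge at column ~321, about 3.6 mm too far in +x. I'll correct by that and feel my way in.

```bash
python3 -m creep '[{"linear":[0.018,-0.004,0],"yaw":0,"hand":1},{"linear":[0.018,-0.004,0.02],"yaw":0,"hand":1},{"linear":[0.018,-0.004,0.04],"yaw":0,"hand":1},{"linear":[0.018,-0.004,0.055],"yaw":0,"hand":1},{"linear":[0.018,-0.004,0.0675],"yaw":0,"hand":1},{"linear":[0.018,-0.004,0.0675],"yaw":0,"hand":1},{"linear":[0.018,-0.004,0.0675],"yaw":0,"hand":1}]'
python3 -m creep '[{"linear":[0,0,0.005],"yaw":0,"hand":1},{"linear":[0,0,0.01],"yaw":0,"hand":1},{"linear":[0,0,0.01],"yaw":0,"hand":1}]'
```

```text
time: 8.07
eef_pos: [0.5779, -0.0793, 0.2197]
eef_rot: [0.032, 0.999, 0.0, -0.0]
force: [0.3, -0.2, -0.2]
gripper_width: 0.0223
gripper_force: 20.0
time: 8.32
eef_pos: [0.5782, -0.0793, 0.2186]
eef_rot: [0.032, 0.999, 0.0, 0.0]
force: [-1.2, 1.1, 4.7]
gripper_width: 0.0222
gripper_force: 20.0
```

```bash
python3 -m creep '[{"linear":[0.003,0.002,0],"yaw":0,"hand":1},{"linear":[0.003,0.002,0],"yaw":0,"hand":1},{"linear":[0.003,0.002,0.005],"yaw":0,"hand":1},{"linear":[0.003,0.002,0.01],"yaw":0,"hand":1},{"linear":[0.003,0.002,0.01],"yaw":0,"hand":1}]'
```

```text
time: 8.73
eef_pos: [0.5784, -0.0789, 0.2178]
eef_rot: [0.032, 0.999, -0.0, 0.002]
force: [0.9, 2.4, 11.0]
gripper_width: 0.0216
gripper_force: 20.0
```

```bash
python3 - <<'E'
from h import *
for i in range(3):
    s=arm.sense(); print(np.round(s["eef_pos"],4),np.round(s["force"],2),np.round(s["wrist_torque"],3)); viewer.capture("wrist")
P=par("wrist"); im=viewer.capture("wrist"); s=arm.sense(); Rt=R.from_quat(s["eef_rot"])
x0,y0=250,180; v=cv2.resize(im[y0:y0+130,x0:x0+140],None,fx=4.5,fy=4.5,interpolation=2)
for x,y,z in[(.016,-.011,.1735),(.016,.011,.1735),(.016,-.011,.1395),(.016,.011,.1395)]:
    q=proj("wrist",s["eef_pos"]+Rt.apply([x,y,z]),P); cv2.circle(v,tuple(int(u) for u in (q-[x0,y0])*4.5+2),2,(0,0,255),-1)
cv2.imwrite("pics/c5.png",v)
E
```

```text
[ 0.5784 -0.0789  0.2178] [ 0.88  2.4  10.97] [ 0.454  0.126 -0.047]
[ 0.5784 -0.0788  0.2178] [-0.47  2.98 11.07] [ 0.495  0.132 -0.057]
[ 0.5784 -0.0789  0.2178] [-0.09  2.89 11.46] [ 0.401  0.17  -0.06 ]
```

View pics/c5.png

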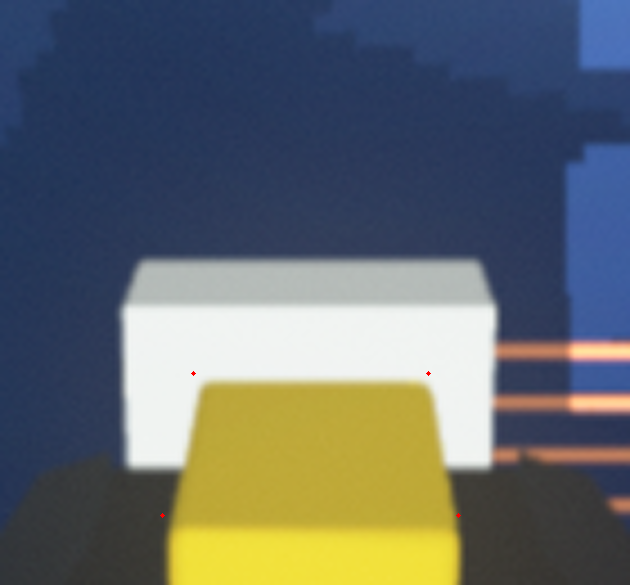

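The crop shows the relay square over the socket. Torque over force places the contact at the foot's (-x,-y) corner, so the shoulder sits on the rim there. I'll lift a little, shift +x and +y, then try again.

```bash
python3 -m creep '[{"linear":[0,0,-0.02],"yaw":0,"hand":1},{"linear":[-0.006,0.003,-0.02],"yaw":0,"hand":1},{"linear":[-0.006,0.003,-0.02],"yaw":0,"hand":1},{"linear":[-0.006,0.003,-0.02],"yaw":0,"hand":1}]'
python3 -m creep '[{"linear":[0,0,0.005],"yaw":0,"hand":1},{"linear":[0,0,0.01],"yaw":0,"hand":1},{"linear":[0,0,0.015],"yaw":0,"hand":1},{"linear":[0,0,0.015],"yaw":0,"hand":1}]'
python3 - <<'E'
from h import *
for i in range(3):
    s=arm.sense(); print(np.round(s["eef_pos"],4),np.round(s["force"],2),np.round(s["wrist_torque"],3)); viewer.capture("wrist")
E
```

```text
time: 9.27
eef_pos: [0.5786, -0.0783, 0.2198]
eef_rot: [0.032, 0.999, 0.0, -0.0]
force: [2.2, 0.1, 0.0]
gripper_width: 0.0217
gripper_force: 20.0
time: 9.6
eef_pos: [0.5789, -0.0785, 0.2179]
eef_rot: [0.032, 0.999, -0.0, 0.0]
force: [-1.2, 0.7, 8.9]
gripper_width: 0.0222
gripper_force: 20.0
[ 0.5789 -0.0785  0.2179] [-1.23  0.73  8.88] [ 0.167  0.273 -0.003]
[ 0.5789 -0.0785  0.2179] [-1.16  0.84  8.37] [ 0.118  0.288 -0.058]
[ 0.5789 -0.0785  0.2179] [-1.04  0.41  7.34] [ 0.163  0.303 -0.05 ]
```

```bash
python3 -m creep '[{"linear":[0,0,-0.015],"yaw":0,"hand":1},{"linear":[-0.006,0,-0.015],"yaw":0,"hand":1},{"linear":[-0.006,0,-0.015],"yaw":0,"hand":1}]'
python3 -m creep '[{"linear":[0,0,0.005],"yaw":0,"hand":1},{"linear":[0,0,0.01],"yaw":0,"hand":1},{"linear":[0,0,0.015],"yaw":0,"hand":1},{"linear":[0,0,0.015],"yaw":0,"hand":1}]'
python3 - <<'E'
from h import *
for i in range(3):
    s=arm.sense(); print(np.round(s["eef_pos"],4),np.round(s["force"],2),np.round(s["wrist_torque"],3)); viewer.capture("wrist")
E
```

```text
time: 10.0
eef_pos: [0.5795, -0.0784, 0.2196]
eef_rot: [0.032, 0.999, 0.0, -0.001]
force: [-0.3, -0.5, 0.0]
gripper_width: 0.0219
gripper_force: 20.0
time: 10.33
eef_pos: [0.5797, -0.0785, 0.2166]
eef_rot: [0.032, 0.999, -0.0, -0.0]
force: [0.8, -1.1, -1.4]
gripper_width: 0.0218
gripper_force: 20.0
[ 0.5797 -0.0785  0.2166] [ 0.84 -1.06 -1.43] [-0.184 -0.135  0.007]
[ 0.5797 -0.0785  0.2166] [ 0.55 -0.95 -1.6 ] [-0.225 -0.122  0.061]
[ 0.5797 -0.0785  0.2166] [ 0.15 -0.91 -2.37] [-0.239 -0.087  0.02 ]
```

It dropped in freely. Going down to home.

```bash
python3 -m creep '[{"linear":[0,-0.001,0.007],"yaw":0,"hand":1},{"linear":[0,-0.001,0.014],"yaw":0,"hand":1},{"linear":[0,-0.001,0.02],"yaw":0,"hand":1},{"linear":[0,-0.001,0.025],"yaw":0,"hand":1},{"linear":[0,-0.001,0.03],"yaw":0,"hand":1},{"linear":[0,-0.001,0.03],"yaw":0,"hand":1}]'
```

```text
time: 10.98
eef_pos: [0.5798, -0.0786, 0.2113]
eef_rot: [0.032, 0.999, 0.0, -0.0]
force: [-2.2, -0.2, 2.9]
gripper_width: 0.0216
gripper_force: 20.0
```

```bash
python3 -m creep '[{"linear":[0,0,0.007],"yaw":0,"hand":1},{"linear":[0,0,0.014],"yaw":0,"hand":1},{"linear":[0,0,0.014],"yaw":0,"hand":1}]'
```

```text
time: 11.23
eef_pos: [0.5799, -0.0785, 0.2103]
eef_rot: [0.032, 0.999, -0.0, -0.0]
force: [-9.3, 1.6, 18.4]
gripper_width: 0.0214
gripper_force: 20.0
```

```bash
python3 -m creep '[{"linear":[0,0,-0.01],"yaw":0,"hand":1},{"linear":[0,0,-0.01],"yaw":0,"hand":-1},{"linear":[0,0,-0.01],"yaw":0,"hand":-1},{"linear":[0,0,-0.01],"yaw":0,"hand":-1},{"linear":[0,0,-0.01],"yaw":0,"hand":-1},{"linear":[0,0,-0.2],"yaw":0,"hand":-1},{"linear":[0,0,-0.4],"yaw":0,"hand":-1},{"linear":[0,0,-0.6],"yaw":0,"hand":-1},{"linear":[0,0,-0.8],"yaw":0,"hand":-1},{"linear":[0,0,-0.8],"yaw":0,"hand":-1},{"linear":[0,0,-0.8],"yaw":0,"hand":-1}]'
python3 - <<'E'
from h import *
P=par("wrist"); s=arm.sense(); im=viewer.capture("wrist"); np.savez("w6.npz",K=P[0],R=P[1],t=P[2],eef=s["eef_pos"],q=s["eef_rot"]); cv2.imwrite("pics/w6.png",im)
it=viewer.capture("top"); cv2.imwrite("pics/t6.png",it); isc=viewer.capture("scene"); cv2.imwrite("pics/s6.png",isc)
# relay top (z=.072) vs socket top in wrist; measure top-face outline
for d in viewer.trace("wrist","yellow_relay")[:2]:
    r=cv2.boundingRect(np.argwhere(d["mask"])[:,::-1].astype(np.int32)); print(d["confidence"],d["position"],r)
a=np.radians(-3.6); ex=np.array([np.cos(a),np.sin(a),0]); ey=np.array([-np.sin(a),np.cos(a),0]); c=np.array([.5803,-.079,0])
for n,z in(("home",.072),("5up",.077)): print(n,[proj("wrist",c+x*ex+y*ey+[0,0,z],P).round(1).tolist() for x,y in((-.016,-.011),(-.016,.011),(.016,-.011),(.016,.011))])
print("bodybottom",[proj("wrist",c+x*ex+y*ey+[0,0,.038],P).round(1).tolist() for x,y in((-.016,-.011),(-.016,.011))])
W=cv2.resize(im[200:280,280:380],None,fx=4,fy=4,interpolation=2); T=cv2.resize(it[200:280,300:400],None,fx=4,fy=4,interpolation=2)
S=cv2.resize(isc[235:305,270:370],None,fx=4,fy=4,interpolation=2)
ring=cv2.resize(im[190:260,420:520],None,fx=4,fy=4,interpolation=2)
cv2.imwrite("pics/c6.png",np.vstack([np.hstack([W,T]),np.hstack([S,ring])]))
E
```

```text
time: 12.15
eef_pos: [0.5806, -0.0789, 0.3713]
eef_rot: [0.032, 0.999, -0.001, 0.003]
force: [0.3, 0.4, -0.8]
gripper_width: 0.086
gripper_force: 0.0
0.67 [322.2, 223.7] (306, 200, 30, 48)
home [[304.4, 207.4], [334.2, 207.4], [304.9, 249.0], [333.8, 249.0]]
5up [[304.2, 208.6], [334.5, 208.6], [304.6, 250.9], [334.1, 250.9]]
bodybottom [[306.0, 200.2], [332.7, 200.2]]
```

View pics/c6.png

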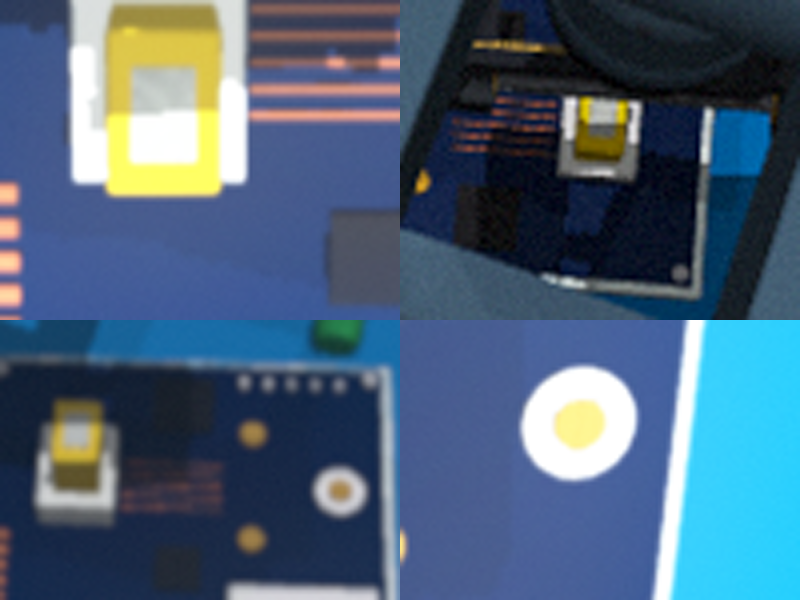

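The relay is fully home: its rows 200–248 match the predicted home outline, and it sits centred in the socket. The ringed pad is at about (465,216) in the wrist view. Now to the red probe.

```bash
python3 - <<'E'
from h import *
d=np.load("w6.npz"); P=(d["K"],d["R"],d["t"]); im=cv2.imread("pics/w6.png")
s=im[190:260,430:500].astype(int); m=((s[...,0]<190)&(s[...,2]>200)).astype(np.uint8); M=cv2.moments(m); q=[430+M["m10"]/M["m00"],190+M["m01"]/M["m00"]]
print(M["m00"],q,ray("wrist",q,.022,P))
for c,px in(("top",(119,273)),("top",(126,320)),("scene",(497,201))): print(ray(c,px,.136))
E
python3 -m creep '[{"linear":[0.29,0.97,0],"yaw":0,"hand":-1},{"linear":[0.29,0.97,0],"yaw":0,"hand":-1},{"linear":[0.29,0.97,0],"yaw":0,"hand":-1},{"linear":[0.29,0.97,0],"yaw":0,"hand":-1},{"linear":[0.29,0.97,0],"yaw":0,"hand":-1},{"linear":[0.29,0.97,0],"yaw":0,"hand":-1}]'
python3 -m creep '[{"linear":[0.29,0.97,0],"yaw":-0.042,"hand":-1},{"linear":[0.29,0.97,0],"yaw":-0.042,"hand":-1},{"linear":[0.29,0.97,0],"yaw":-0.042,"hand":-1},{"linear":[0.29,0.97,0],"yaw":-0.042,"hand":-1},{"linear":[0.29,0.97,0],"yaw":-0.042,"hand":-1},{"linear":[0.29,0.97,0],"yaw":-0.042,"hand":-1},{"linear":[0.29,0.97,0],"yaw":-0.042,"hand":-1},{"linear":[0.29,0.97,0],"yaw":-0.042,"hand":-1}]'
python3 - <<'E'
from h import *
viewer.capture("wrist"); P=par("wrist"); s=arm.sense(); im=viewer.capture("wrist"); cv2.imwrite("pics/w7.png",im); M=R.from_quat(s["eef_rot"]).as_matrix()
print(s["eef_pos"],np.degrees(np.arctan2(M[1,1],M[0,1])))
for n in("red_probe","black_probe","probe_stand"):
  for d in viewer.trace("wrist",n)[:2]:
    pts=np.argwhere(d["mask"])[:,::-1].astype(np.float32); r=cv2.minAreaRect(pts); print(n,d["confidence"],d["position"],r)
    np.save(f"m_{n}.npy",d["mask"])if d["confidence"]>.4 else 0
print("pred",[proj("wrist",[.489,.316,z],P).round(1) for z in(.136,.09)])
h=cv2.cvtColor(im,cv2.COLOR_BGR2HSV).astype(int); red=((h[...,0]<8)|(h[...,0]>172))&(h[...,1]>130)&(h[...,2]>60)
n,l,st,ce=cv2.connectedComponentsWithStats(red.astype(np.uint8)); 
for i in range(1,n):
    if st[i,4]>80: print(st[i],ce[i].round(1))
E
```

```text
112.0 [464.4642857142857, 215.52678571428572] [0.58838998 0.04783647 0.022     ]
[0.48774895 0.31457612 0.136     ]
[0.40908848 0.29806172 0.136     ]
[0.49436468 0.31342786 0.136     ]
time: 12.85
eef_pos: [0.532, 0.1238, 0.3662]
eef_rot: [0.029, 1.0, 0.001, -0.002]
force: [0.1, 0.5, -0.2]
gripper_width: 0.0881
gripper_force: 0.0
time: 13.52
eef_pos: [0.489, 0.3153, 0.3668]
eef_rot: [-0.1, 0.995, -0.001, -0.001]
force: [-0.1, 0.6, 0.1]
gripper_width: 0.0882
gripper_force: 0.0
[0.48927535 0.31475329 0.36708037] 101.38965891845048
red_probe 0.91 [326.6, 247.4] ((327.5, 246.0), (54.0, 37.0), 90.0)
red_probe 0.68 [328.8, 166.1] ((328.5, 173.5), (217.0, 85.0), 90.0)
black_probe 0.56 [328.8, 119.3] ((328.0, 120.0), (44.0, 40.0), 90.0)
probe_stand 0.8 [328.1, 168.9] ((328.4999694824219, 173.49996948242188), (84.99998474121094, 216.99996948242188), 0.0)
pred [array([321.4, 258.8]), array([321.1, 239.1])]
[625 178  15  22 296] [632.6 188.7]
[310 221  36  52 997] [327.9 251.5]
```

```bash
python3 - <<'E'
from h import *
P=par("wrist"); s=arm.sense(); im=viewer.capture("wrist"); h=cv2.cvtColor(im,cv2.COLOR_BGR2HSV).astype(int)
for r in range(216,278,3):
    c=np.flatnonzero((((h[r,280:370,0]<8)|(h[r,280:370,0]>172))&(h[r,280:370,1]>130))); print(r,(c.min()+280,c.max()+280) if len(c) else None,h[r,328].tolist())
a=np.radians(101.4); ey=np.array([np.cos(a),np.sin(a),0]); ex=np.array([np.sin(a),-np.cos(a),0])
for y in(.3128,.3100):
  c=np.array([.489,y,0])
  for z in(.136,.086): print(y,z,[proj("wrist",c+x*ex+yy*ey+[0,0,z],P).round(1).tolist() for x,yy in((-.009,-.009),(-.009,.009),(.009,-.009),(.009,.009))])
E
```

```text
216 None [98, 21, 135]
219 None [178, 115, 111]
222 (np.int64(318), np.int64(336)) [179, 138, 122]
225 (np.int64(314), np.int64(340)) [177, 139, 117]
228 (np.int64(312), np.int64(342)) [176, 100, 87]
231 (np.int64(310), np.int64(344)) [176, 100, 87]
234 (np.int64(310), np.int64(344)) [176, 103, 87]
237 (np.int64(310), np.int64(345)) [176, 104, 86]
240 (np.int64(310), np.int64(345)) [175, 103, 87]
243 (np.int64(310), np.int64(343)) [176, 112, 96]
246 (np.int64(311), np.int64(341)) [177, 134, 118]
249 (np.int64(316), np.int64(341)) [177, 137, 121]
252 (np.int64(316), np.int64(341)) [177, 140, 120]
255 (np.int64(316), np.int64(341)) [177, 140, 120]
258 (np.int64(316), np.int64(341)) [177, 136, 120]
261 (np.int64(315), np.int64(341)) [177, 159, 149]
264 (np.int64(315), np.int64(342)) [179, 175, 208]
267 (np.int64(315), np.int64(342)) [179, 176, 210]
270 (np.int64(316), np.int64(341)) [179, 175, 201]
273 None [92, 15, 218]
276 None [95, 14, 232]
0.3128 0.136 [[300.2, 241.3], [331.6, 241.2], [300.6, 271.0], [331.4, 271.0]]
0.3128 0.086 [[303.7, 223.1], [329.4, 223.1], [304.0, 247.8], [329.2, 247.8]]
0.31 0.136 [[295.4, 240.3], [326.8, 240.3], [295.9, 270.1], [326.7, 270.1]]
0.31 0.086 [[299.7, 222.3], [325.4, 222.3], [300.1, 247.1], [325.4, 247.1]]
```

```bash
python3 -m creep '[{"linear":[0,0.026,0.15],"yaw":0,"hand":-1},{"linear":[0,0.026,0.3],"yaw":0,"hand":-1},{"linear":[0,0.026,0.3],"yaw":0,"hand":-1},{"linear":[0,0.026,0.3],"yaw":0,"hand":-1},{"linear":[0,0.026,0.3],"yaw":0,"hand":-1}]'
python3 - <<'E'
from h import *
viewer.capture("wrist"); P=par("wrist"); s=arm.sense(); im=viewer.capture("wrist").astype(int); Rt=R.from_quat(s["eef_rot"]); print(s["eef_pos"])
red=(im[...,2]>1.45*im[...,1])&(im[...,2]>50)
for r in range(215,345,6):
    c=np.flatnonzero(red[r,260:400]); print(r,(c.min()+260,c.max()+260) if len(c)>5 else None,im[r,322].tolist())
zt=s["eef_pos"][2]-.136
for z in(zt,zt+.05): print(z,[proj("wrist",s["eef_pos"]+Rt.apply([x,y,z]),P).round(1).tolist() for x,y in((.009,-.009),(.009,.009),(-.009,-.009),(-.009,.009))])
E
```

```text
time: 14.23
eef_pos: [0.4885, 0.3209, 0.3096]
eef_rot: [-0.099, 0.995, 0.0, 0.001]
force: [0.9, 0.2, 0.8]
gripper_width: 0.0879
gripper_force: 0.0
[0.48870593 0.32111304 0.31021272]
215 None [137, 136, 126]
221 None [137, 137, 125]
227 None [136, 134, 124]
233 None [135, 135, 125]
239 (np.int64(306), np.int64(328)) [53, 51, 121]
245 (np.int64(299), np.int64(335)) [54, 51, 119]
251 (np.int64(295), np.int64(339)) [51, 48, 86]
257 (np.int64(294), np.int64(340)) [54, 50, 88]
263 (np.int64(294), np.int64(340)) [53, 50, 88]
269 (np.int64(296), np.int64(338)) [53, 48, 87]
275 (np.int64(298), np.int64(335)) [53, 49, 92]
281 (np.int64(297), np.int64(336)) [55, 50, 119]
287 (np.int64(298), np.int64(336)) [55, 49, 119]
293 (np.int64(298), np.int64(335)) [53, 49, 118]
299 (np.int64(298), np.int64(335)) [56, 50, 120]
305 (np.int64(298), np.int64(335)) [56, 49, 118]
311 (np.int64(299), np.int64(334)) [53, 45, 112]
317 None [201, 134, 35]
323 None [201, 134, 34]
329 None [200, 133, 31]
335 None [201, 133, 30]
341 None [78, 57, 39]
0.17421271642256148 [[297.7, 277.5], [339.9, 277.5], [298.3, 316.2], [339.3, 316.2]]
0.22421271642256146 [[302.6, 246.2], [335.1, 246.2], [303.0, 276.9], [334.8, 276.9]]
```

```bash
python3 -m creep '[{"linear":[0,-0.0035,0.12],"yaw":0,"hand":-1},{"linear":[0,-0.0035,0.241],"yaw":0,"hand":-0.3},{"linear":[0,-0.0035,0.241],"yaw":0,"hand":0},{"linear":[0,-0.0035,0.241],"yaw":0,"hand":0.3},{"linear":[0,-0.0035,0.241],"yaw":0,"hand":1},{"linear":[0,-0.0035,0.241],"yaw":0,"hand":1},{"linear":[0,-0.0035,0.241],"yaw":0,"hand":1},{"linear":[0,-0.0035,0.241],"yaw":0,"hand":1},{"linear":[0,-0.0035,0.241],"yaw":0,"hand":1},{"linear":[0,-0.0035,0.241],"yaw":0,"hand":1},{"linear":[0,-0.0035,0.241],"yaw":0,"hand":1},{"linear":[0,-0.0035,0.241],"yaw":0,"hand":1}]' 30
python3 -m creep '[{"linear":[0,0,0],"yaw":0,"hand":1},{"linear":[0,0,0],"yaw":0,"hand":1},{"linear":[0,0,0],"yaw":0,"hand":1},{"linear":[0,0,0],"yaw":0,"hand":1}]' 30
```

```text
time: 15.33
eef_pos: [0.488, 0.3204, 0.2601]
eef_rot: [-0.1, 0.995, -0.0, 0.0]
force: [0.7, -0.1, 0.4]
gripper_width: 0.0176
gripper_force: 30.0
time: 15.67
eef_pos: [0.488, 0.3204, 0.26]
eef_rot: [-0.1, 0.995, -0.0, -0.0]
force: [0.2, -0.2, 2.3]
gripper_width: 0.0177
gripper_force: 30.0
```

```bash
python3 -m creep '[{"linear":[0,0,-0.1],"yaw":0,"hand":1},{"linear":[0,0,-0.25],"yaw":0,"hand":1},{"linear":[0,0,-0.4],"yaw":0,"hand":1},{"linear":[0,0,-0.55],"yaw":0,"hand":1},{"linear":[0,0,-0.6],"yaw":0,"hand":1},{"linear":[0,0,-0.6],"yaw":0,"hand":1},{"linear":[0,0,-0.6],"yaw":0,"hand":1},{"linear":[0,0,-0.6],"yaw":0,"hand":1}]'
python3 - <<'E'
from h import *
s=arm.sense(); print(s["force"],s["gripper_width"],rel([.588,.047,.38]))
for c in("top","scene"): 
    viewer.capture(c)
    for n in("ringed_pad","red_probe"):
        for d in viewer.trace(c,n)[:2]: print(c,n,d["confidence"],d["position"],ray(c,d["position"],.021))
E
```

```text
time: 16.33
eef_pos: [0.4873, 0.3201, 0.3775]
eef_rot: [-0.1, 0.995, -0.001, -0.002]
force: [1.5, -0.4, -1.2]
gripper_width: 0.0178
gripper_force: 30.0
[ 1.47316475 -0.44389848 -1.24079954] 0.017771889050897723 [-0.22215395 -1.43844783 -0.01248691]
scene ringed_pad 0.42 [355.6, 277.6] [0.5886481  0.04961324 0.021     ]
scene red_probe 0.87 [514.7, 180.3] [0.3522391  0.42589085 0.021     ]
```

```bash
python3 -m creep '[{"linear":[-0.11,-0.2,0],"yaw":0,"hand":1},{"linear":[-0.11,-0.4,0],"yaw":0,"hand":1},{"linear":[-0.11,-0.6,0],"yaw":0,"hand":1},{"linear":[-0.11,-0.8,0],"yaw":0,"hand":1},{"linear":[-0.11,-0.95,0],"yaw":0,"hand":1},{"linear":[-0.11,-0.95,0],"yaw":0,"hand":1}]'
python3 -m creep '[{"linear":[-0.11,-0.2,0],"yaw":0,"hand":1},{"linear":[-0.11,-0.35,0],"yaw":0,"hand":1},{"linear":[-0.11,-0.49,0],"yaw":0,"hand":1},{"linear":[-0.11,-0.49,0],"yaw":0,"hand":1},{"linear":[-0.11,-0.49,0],"yaw":0,"hand":1},{"linear":[-0.11,-0.49,0],"yaw":0,"hand":1}]'
python3 - <<'E'
from h import *
for c in ("wrist","scene","top"):
    viewer.capture(c); P=par(c); s=arm.sense(); im=viewer.capture(c); cv2.imwrite(f"pics/{c}8.png",im)
    print(c,s["eef_pos"],s["force"])
    for n in("ringed_pad","red_probe"):
        for d in viewer.trace(c,n)[:2]:
            b=cv2.boundingRect(np.argwhere(d["mask"])[:,::-1].astype(np.int32)); print(n,d["confidence"],d["position"],b,ray(c,d["position"],.021,P))
    Rt=R.from_quat(s["eef_rot"]); print("pred tip/top",[proj(c,s["eef_pos"]+Rt.apply([0,0,z]),P).round(1) for z in(.255,.239,.213,.18,.124)])
print(rel([.5885,.0478,.38]))
E
```

```text
time: 17.13
eef_pos: [0.5484, 0.1337, 0.3798]
eef_rot: [-0.097, 0.995, -0.001, 0.0]
force: [-0.0, 0.1, 0.3]
gripper_width: 0.0177
gripper_force: 30.0
time: 17.63
eef_pos: [0.5881, 0.0475, 0.3797]
eef_rot: [-0.1, 0.995, 0.0, -0.0]
force: [0.6, 0.4, -1.6]
gripper_width: 0.0177
gripper_force: 30.0
wrist [0.58799646 0.04797046 0.37977296] [ 0.58617945 -0.12291162 -1.95666349]
ringed_pad 0.82 [319.2, 214.6] (307, 204, 26, 26) [0.58646248 0.04811687 0.021     ]
red_probe 0.85 [322.2, 307.2] (291, 247, 58, 140) [0.67451806 0.06897632 0.021     ]
red_probe 0.61 [320.6, 216.1] (307, 204, 26, 26) [0.58755715 0.04962866 0.021     ]
pred tip/top [array([318.9, 247. ]), array([318.9, 254.2]), array([318.8, 268.3]), array([318.8, 292.1]), array([318.6, 362.6])]
scene [0.58805081 0.04804666 0.38005987] [-0.20312853 -0.75011665 -0.9196823 ]
red_probe 0.72 [361.9, 224.9] (356, 206, 18, 44) [0.46446227 0.07219636 0.021     ]
red_probe 0.21 [265.8, 207.7] (250, 196, 32, 26) [ 0.41498253 -0.1301801   0.021     ]
pred tip/top [array([359.4, 249.9]), array([360.2, 245.2]), array([361.5, 237.1]), array([363.4, 226.3]), array([366.8, 205.9])]
top [0.58820036 0.0473492  0.38009541] [ 0.36363113 -0.11229945 -0.79393224]
ringed_pad 0.59 [279.9, 225.1] (277, 222, 6, 11) [0.59364136 0.0517097  0.021     ]
pred tip/top [array([278.8, 218.5]), array([278.2, 216.9]), array([277.2, 214.2]), array([275.9, 210.5]), array([273.5, 203.5])]
[-0.00192233  0.00379958  0.00025053]
```

```bash
python3 -m creep '[{"linear":[0,0,0.1],"yaw":0,"hand":1},{"linear":[0,0,0.25],"yaw":0,"hand":1},{"linear":[0,0,0.38],"yaw":0,"hand":1},{"linear":[0,0,0.45],"yaw":0,"hand":1},{"linear":[0,0,0.475],"yaw":0,"hand":1},{"linear":[0,0,0.475],"yaw":0,"hand":1},{"linear":[0,0,0.475],"yaw":0,"hand":1},{"linear":[0,0,0.475],"yaw":0,"hand":1}]'
python3 - <<'E'
from h import *
viewer.capture("wrist"); F=[];Z=[]
for i in range(8):
    s=arm.sense(); F.append(s["force"]); Z.append(s["eef_pos"]); viewer.capture("wrist") if i<7 else 0
print(np.mean(F,0),np.std(F,0),np.mean(Z,0))
P=par("wrist"); s=arm.sense(); im=viewer.capture("wrist"); cv2.imwrite("pics/w9.png",im)
Rt=R.from_quat(s["eef_rot"]); print("pred tip",proj("wrist",s["eef_pos"]+Rt.apply([0,0,.255]),P))
for n in("ringed_pad","red_probe"):
    for d in viewer.trace("wrist",n)[:2]:
        m=d["mask"]; b=cv2.boundingRect(np.argwhere(m)[:,::-1].astype(np.int32)); print(n,d["confidence"],d["position"],b)
        if n=="red_probe": print([(r,np.flatnonzero(m[r])[[0,-1]].tolist()) for r in range(b[1],b[1]+40,5) if m[r].any()])
print("pad pred",[proj("wrist",[.588,.048,z],P) for z in(.020,.022)])
E
```

```text
time: 18.9
eef_pos: [0.589, 0.0468, 0.2867]
eef_rot: [-0.1, 0.995, -0.0, 0.001]
force: [0.6, 0.3, -0.7]
gripper_width: 0.0177
gripper_force: 30.0
[ 0.08073185  0.07065959 -0.75049792] [0.66107086 0.61875227 0.67417806] [0.58863631 0.04683996 0.28604465]
pred tip [318.88772521 246.95176923]
ringed_pad 0.93 [321.6, 240.0] (305, 226, 34, 32)
red_probe 0.95 [325.4, 306.8] (291, 247, 58, 140)
[(247, [318, 320]), (252, [314, 325]), (257, [311, 328]), (262, [306, 332]), (267, [304, 334]), (272, [299, 339]), (277, [295, 344]), (282, [292, 347])]
red_probe 0.51 [283.3, 419.1] (267, 416, 37, 8)
[(416, [284, 292]), (421, [267, 302])]
pad pred [array([320.73932173, 242.46036515]), array([320.75113586, 243.24315644])]
```

```bash
python3 -m creep '[{"linear":[0.004,0.0075,0.01],"yaw":0,"hand":1},{"linear":[0.004,0.0075,0.02],"yaw":0,"hand":1},{"linear":[0.004,0.0075,0.03],"yaw":0,"hand":1},{"linear":[0.004,0.0075,0.04],"yaw":0,"hand":1},{"linear":[0.004,0.0075,0.05],"yaw":0,"hand":1},{"linear":[0.004,0.0075,0.055],"yaw":0,"hand":1},{"linear":[0.004,0.0075,0.055],"yaw":0,"hand":1},{"linear":[0.004,0.0075,0.055],"yaw":0,"hand":1}]'
cat > f.py <<'E'
from h import *
viewer.capture("wrist"); F=[];Z=[]
for i in range(8):
    s=arm.sense(); F.append(s["force"]); Z.append(s["eef_pos"]); viewer.capture("wrist") if i<7 else 0
print(np.mean(F,0).round(2),np.std(F,0).round(2),np.mean(Z,0).round(4),np.std(Z,0).round(4))
E
python3 f.py
```

```text
time: 20.12
eef_pos: [0.5872, 0.0482, 0.2741]
eef_rot: [-0.1, 0.995, 0.0, 0.0]
force: [-0.1, 0.3, 0.4]
gripper_width: 0.0176
gripper_force: 30.0
[-0.42  0.19  0.81] [0.28 0.72 0.44] [0.5872 0.0482 0.2741] [0. 0. 0.]
```

Contact force is about 1.6 N, which means the pin is in about 2.7 mm; kinematics agree. I'll go about 2.2 mm further.

```bash
python3 -m creep '[{"linear":[0,0,0.004],"yaw":0,"hand":1},{"linear":[0,0,0.008],"yaw":0,"hand":1},{"linear":[0,0,0.011],"yaw":0,"hand":1},{"linear":[0,0,0.011],"yaw":0,"hand":1},{"linear":[0,0,0.011],"yaw":0,"hand":1}]'
python3 f.py
python3 - <<'E'
from h import *
P=par("wrist"); s=arm.sense(); im=viewer.capture("wrist"); Rt=R.from_quat(s["eef_rot"])
print("tip pred",proj("wrist",s["eef_pos"]+Rt.apply([0,0,s["eef_pos"][2]-.022]),P), "pad", proj("wrist",[.5875,.048,.022],P))
for n in("ringed_pad","red_probe"):
    d=viewer.trace("wrist",n)[0]; m=d["mask"]; b=cv2.boundingRect(np.argwhere(m)[:,::-1].astype(np.int32)); print(n,d["confidence"],d["position"],b)
    print([(r,np.flatnonzero(m[r])[[0,-1]].tolist()) for r in range(b[1],b[1]+36,5) if m[r].any()])
d=viewer.trace("wrist","yellow_relay"); print([(x["confidence"],x["position"]) for x in d[:1]], proj("wrist",[.5805,-.079,.072],P))
E
```

```text
time: 20.93
eef_pos: [0.5872, 0.0482, 0.2718]
eef_rot: [-0.1, 0.995, -0.0, 0.0]
force: [-0.5, -0.2, 2.0]
gripper_width: 0.0178
gripper_force: 30.0
[-0.47  0.41  1.78] [0.56 0.39 0.23] [0.5872 0.0482 0.2719] [0. 0. 0.]
tip pred [318.92047451 249.15992252] pad [318.53623252 249.53649332]
ringed_pad 0.8 [319.9, 242.5] (301, 232, 37, 31)
[(232, [315, 326]), (237, [306, 333]), (242, [302, 336]), (247, [301, 337]), (252, [301, 337]), (257, [302, 336]), (262, [305, 306])]
red_probe 0.67 [323.3, 307.7] (291, 249, 59, 137)
[(249, [317, 322]), (254, [313, 326]), (259, [308, 330]), (264, [306, 333]), (269, [304, 335]), (274, [298, 341]), (279, [294, 345]), (284, [296, 342])]
[(0.79, [79.5, 206.2])] [ 59.95057808 213.73945492]
```

```bash
python3 - <<'E'
from h import *
a=np.radians(-3.6); ex=np.array([np.cos(a),np.sin(a),0]); ey=np.array([-np.sin(a),np.cos(a),0]); c=np.array([.5805,-.079,0])
for n in("scene","wrist"):
    P=par(n); viewer.capture(n)
    for d in viewer.trace(n,"yellow_relay"): print(n,d["confidence"],cv2.boundingRect(np.argwhere(d["mask"])[:,::-1].astype(np.int32)))
    q=np.array([proj(n,c+x*ex+y*ey+[0,0,z],P) for x in(-.016,.016) for y in(-.011,.011) for z in(.038,.072)]); print(n,q.min(0),q.max(0)-q.min(0))
E
```

```text
scene 0.82 (222, 165, 18, 21)
scene 0.65 (283, 255, 13, 23)
scene 0.63 (191, 176, 19, 22)
scene [282.37689975 255.08296536] [13.32996028 23.79888238]
wrist 0.64 (40, 171, 85, 77)
wrist 0.56 (234, 265, 19, 18)
wrist [ 33.96253555 169.58218286] [89.11247928 81.11321638]
```

Relay is home in both views, and the probe is about half pressed. Handing in.

```bash
python3 -c "
from cell import arm
print(arm.job_done())"
```

```text
the job is handed in; nothing more can be done
None
```

I handed the job in: the yellow relay looks fully home in the socket and released, and the gripper holds the red probe upright on the ringed pad, pressing at about 2.5 N (pin in about 5 mm); the hand-in gave no verdict.

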